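# Hang bisque napkin rings on the drying rod and cap it

## Task

Hang the two bisque napkin rings on the horizontal rod of the drying stand: the eight-sided ring first, so that it is the inner one nearest the post, and then the square ring. Let each hang freely before taking up the next, and finish by sliding the wooden end cap over the rod's free end until it is fully home.

Things in the scene. Friction and masses are not known exactly. Their poses are not given: they have to be found in the camera images.
- stand: Fixed wooden stand, level steel rod 12 mm thick sticking out of a post. Origin on the table under the post's centre, z up. The rod runs along the stand's -y: axis at x = 0, 130 mm up, free tip at y = -200 mm. Post 40 (x) by 30 mm (y), face at y = -15, top 145 mm up; base board 120 (x) by 100 mm (y from -40 to 60), 20 thick.
- eight_ring: Pinkish bisque ring, eight flat sides, standing on one; 60 mm across flats, 36 long, through hole 40 across. Origin mid-hole (30 mm up at the start); y along the hole (at the start within 0.35 rad of world y), x level, z up. Flats facing -x and +x, 25 mm tall, are good to grip. About 110 g. Hung on the rod, its origin is 14 mm below the rod's axis.
- square_ring: Pinkish bisque ring of square outline, 50 by 50 mm, 28 long, square through hole 34 wide. Origin mid-hole (25 mm up at the start); y along the hole (at the start within 0.35 rad of world y), x level, z up. Flat sides face -x and +x. About 70 g. Hung on the rod, its origin is 11 mm below the rod's axis.
- cap: Pale wooden block 46 by 46 mm, 52 long; square blind hole 32 wide, 40 deep in its +y end; knob 20 mm thick, 15 long on the closed -y end. Origin at the block's centre (23 mm up at the start); y towards the mouth (at the start within 0.35 rad of world +y, to the stand), z up. About 70 g. Fully home its origin is 14 mm inward of the rod's tip and hangs 10 mm below the rod's axis.
Things that resemble listed ones, but are neither listed nor needed, are in the scene too. What is shaped like the eight_ring but blue, red or turquoise is not meant.

How it is judged:
By the outcome, as a careful person would: the job done as asked, in the order asked, and still so for the second after the job is handed in, with the robot touching nothing.
It also fails if it takes over 66 s, if anything falls off the work surface, if the arm or the gripper's body presses on something with over 40 N, if the wrist force passes 120 N, or if a joint passes its speed limit or range.

## Robot

A 6-joint arm with a two-finger parallel gripper is mounted at the origin on the work surface. World frame = base frame: x ahead of the robot, y to its left, z up, the work surface at z = 0. Lengths are in m, angles in rad, forces in N, time in s.
With the tool pointing down it reaches from about 0.25 to 0.775 m from the base axis. Payload 4 kg.
Tool frame: the origin (TCP) lies on the centre line of the jaws, within the pads' length; the fingertips stand 17 mm ahead of it and the grasp point (between the pads) lies 2 mm behind it; z points along the fingers, y is the line along which they close (so a half turn about z gives the same grasp; the last joint's range is limited). The gripper opens to 94 mm and grips with 3 to 60 N. Pads are 16 mm wide; open, the fingers measure 119 mm over their backs; the gripper's body (75 mm by 177 mm) begins 78 mm behind the grasp point.
Start: joints at [1.05, 0.087, 1.371, -0, 1.684, -0.103], TCP at [0.223, 0.503, 0.223] pointing down, gripper open.
Joint ranges: [-3.1, 3.1], [-0.76, 2.03], [0.27, 2.55], [-1.08, 4.22], [0.17, 2.65], [-2.57, 2.57]. Speed limits (rad/s): [2.79, 2.79, 3.14, 3.14, 3.14, 3.14].

## Interface

Orientations are given as [roll, pitch, yaw] about the fixed x, y, z axes, in that order (R = Rz(yaw) Ry(pitch) Rx(roll)).
In Python, from bench import robot gives the robot as it stands.
- The arm moves only by the tool servo_tool, never from a script. Its argument "plan" is a list of rows, each a list of 7 numbers: the shift along the tool's x, y, z normalised to -1 to 1, where 1 is 0.1 m, then the turn, a rotation vector about the tool's x, y, z normalised to -1 to 1, where 1 is pi/2 rad, then the finger opening in mm, from 0 to 94. In form: [[x, y, z, ax, ay, az, gripper], ...]. A call has 1 to 12 rows; each row is the pose to reach, as a shift and turn from the pose commanded when the call began, along the tool's axes at that moment; what a row does not reach only later rows make up. A row lasts 1/12 s, in which the tool goes at most 41.7 mm and 7.16 degrees, less where a joint would pass 70% of its speed; a pose out of reach is approached as far as the arm can. A call with a number of a shift or a turn outside -1 to 1 is refused whole. A call with a gripper value outside its range is refused whole. The fingers move at their own pace and stop on an object; the grip force is fixed at half the most. Time passes only in rows, so rows that repeat a pose let the fingers close. It gives the time, the measured TCP pose, the force, the opening and the grip force at its end, in the units of the state.
- robot.get_obs(): the state, without advancing time (a new reading comes with each control period).
- robot.snapshot(name): name is "scene" or "top" or "wrist"; returns the picture (480x640x3 uint8, red, green, blue); there is no depth.
- robot.camera_params(name): a dict with "camera_matrix" (3x3 intrinsics, pixels), "rvec" (rotation vector, rad) and "tvec" (3), from world to camera coordinates, as OpenCV has them; the wrist camera has in their place "tool_from_camera" (4x4, takes a point from camera to tool coordinates, whose origin is the TCP and whose axes are the flange's). Camera axes: x right, y down, z forward; pixel columns grow to the right and rows downward; lengths in m; the calibration is good to about 2 mm. A picture is of the moment at which its call begins: read the wrist's pose just before it. camera_params takes no time and is no camera call.
- robot.close_job(): hands the job in; it is judged then, once.
Trained networks look in the newest picture that a camera, given by its name, has taken for a name from the list of things; names that differ only in an ending like _2 or _b are one class to them, and where a whole thing is asked for, a point or a joint stands for the part that bears it (a point fixed in the world has none). Each returns a list of dicts, best first, with "conf" (0 to 1); they miss things now and then, are a little off and sometimes report something else, mostly with a low value. They report only what shows in the picture. A call takes as long as a camera call. They do not tell look-alikes from the thing itself.
- robot.find_in(thing, camera): "extent" ([centre column, centre row, width, height] in pixels, round what is visible of it).
The state is a dict: "time": time; "joint_positions": joint angles; "qvel": joint speeds; "joint_torque": joint torques, N m; "tool_pos": TCP position; "ee_rot": TCP orientation; "wrist_force": force on the tool from outside, world axes, zero at the start; "wrist_torque": the same for the moment, N m; "width": finger opening in m; "finger_force": force on a finger pad.
Only numpy, scipy, OpenCV 4.12 (cv2) and the standard library are available. Lean on these libraries where they do the work, as an engineer would, in place of code of your own. Each camera call takes 0.05 s, during which the arm holds its last target. There are 200 camera calls.

## Working session

There is one attempt and no reset: what is moved stays moved. The work goes in short steps, Python scripts to look and compute and a tool call to move; the robot and the scene stay as the last step left them, time stands still between calls to the robot, and variables do not carry over. Pictures are saved under pics/ and viewed, at most 10 in all, crops included, and the job is handed in when it is done.

Besides the shell and the picture viewer there is one more tool, called after "Request:" as a command line: name --pt "numbers of a row" for each row, then --argument value for the rest. servo_tool: Moves the arm, as the interface text tells. Scaled input: -1 to 1 covers 0.1 m each way for a shift and pi/2 rad each way for a turn. Its arguments: {"type":"object","properties":{"plan":{"type":"array","items":{"type":"array","items":{"type":"number"}}}},"required":["plan"]}

```bash
mkdir -p pics; ls; python3 - <<'E'
from bench import robot
import cv2,numpy as np
ims=[]
for c in ("top","scene"):
    im=robot.snapshot(c); cv2.imwrite(f"pics/{c}0.png",im[:,:,::-1]); 
    p=robot.camera_params(c); print(c,{k:np.round(v,4).tolist() for k,v in p.items()})
    for t in ("stand","eight_ring","square_ring","cap"):
        print(t,[(np.round(d["extent"]).tolist(),round(d["conf"],2)) for d in robot.find_in(t,c)])
print({k:np.round(v,4).tolist() for k,v in robot.camera_params("wrist").items()})
print(robot.get_obs())
E
```

```text
pics
top {'camera_matrix': [[491.5527, 0.0, 302.8314], [0.0, 491.5527, 239.1486], [0.0, 0.0, 1.0]], 'rvec': [2.1246, -2.1243, 0.1621], 'tvec': [-0.0145, 0.4912, 0.8402]}
stand [([149.0, 197.0, 129.0, 86.0], 0.91)]
eight_ring [([508.0, 229.0, 39.0, 26.0], 0.96), ([496.0, 290.0, 40.0, 41.0], 0.82), ([401.0, 195.0, 36.0, 38.0], 0.65), ([458.0, 230.0, 29.0, 31.0], 0.55)]
square_ring [([329.0, 248.0, 22.0, 33.0], 0.86)]
cap [([402.0, 259.0, 42.0, 32.0], 0.9)]
scene {'camera_matrix': [[509.4431, 0.0, 323.6302], [0.0, 509.4431, 245.1773], [0.0, 0.0, 1.0]], 'rvec': [2.4366, 0.762, -0.2577], 'tvec': [-0.3613, -0.2153, 1.3349]}
stand [([438.0, 165.0, 56.0, 74.0], 0.58), ([281.0, 297.0, 36.0, 37.0], 0.4)]
eight_ring [([266.0, 349.0, 35.0, 38.0], 0.95), ([323.0, 327.0, 28.0, 33.0], 0.74), ([205.0, 343.0, 37.0, 28.0], 0.74), ([240.0, 384.0, 36.0, 39.0], 0.68)]
square_ring [([320.0, 260.0, 19.0, 35.0], 0.66)]
cap [([282.0, 298.0, 30.0, 38.0], 0.6)]
{'camera_matrix': [[340.0792, 0.0, 328.8628], [0.0, 340.0792, 238.4377], [0.0, 0.0, 1.0]], 'tool_from_camera': [[0.001, -0.9653, -0.2611, 0.075], [1.0, 0.0009, 0.0005, -0.0002], [-0.0003, -0.2611, 0.9653, -0.1635], [0.0, 0.0, 0.0, 1.0]]}
{'time': 0.5, 'joint_positions': array([ 1.04989080e+00,  8.72153284e-02,  1.37074843e+00,  1.23954706e-05,
        1.68360564e+00, -1.03073471e-01]), 'qvel': array([ 8.91510910e-04, -7.73116079e-04, -1.43109862e-03,  2.48080460e-04,
       -9.35035113e-05,  2.24512462e-03]), 'joint_torque': array([-7.58767419e-04, -3.39623523e+01, -3.02268362e+01,  7.17421272e-02,
        2.43883854e-02, -6.94383431e-06]), 'tool_pos': array([0.22316526, 0.5026882 , 0.22247289]), 'ee_rot': array([ 3.14156826e+00, -9.85867844e-06,  2.72376199e+00]), 'wrist_force': array([0.41373356, 0.2291449 , 0.43673861]), 'wrist_torque': array([ 0.00371428,  0.0033687 , -0.010566  ]), 'finger_force': 0.0, 'width': 0.09412557736538413}
```

```bash
python3 - <<'E'
import cv2
t=cv2.imread("pics/top0.png"); s=cv2.imread("pics/scene0.png")
cv2.imwrite("pics/top1.png",cv2.resize(t[130:400,60:560],(800,432),interpolation=cv2.INTER_CUBIC))
cv2.imwrite("pics/scene1.png",cv2.resize(s[100:430,160:520],(654,600),interpolation=cv2.INTER_CUBIC))
E
```

```text
(no output)
```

View pics/top1.png

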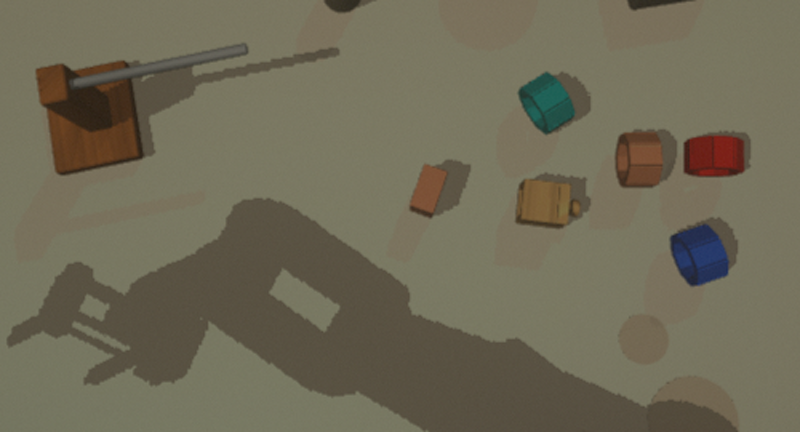

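View pics/scene1.png

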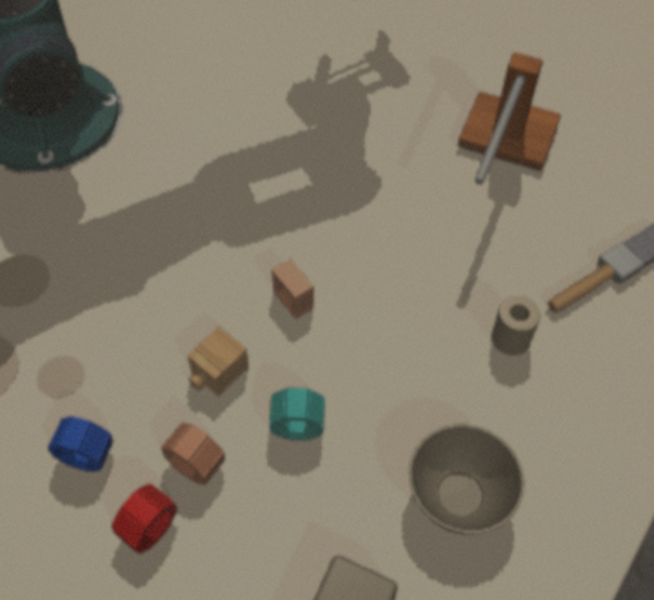

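Top view (crop, full-image pixels): candidates shaped like eight_ring are turquoise (401,195), red (508,229), blue (496,290) and pinkish bisque (458,230). The bisque one fits the description. The square ring is at (329,248), the cap at (402,259) with its mouth to the left (+y), and the stand at (149,197) with its rod pointing right. I'll fit poses by silhouette.

```bash
cat > h.py <<'E'
import cv2,numpy as np
from scipy.optimize import minimize
from scipy.spatial.transform import Rotation as Ro
def box(x0,x1,y0,y1,z0,z1): return np.array([[x,y,z] for x in(x0,x1) for y in(y0,y1) for z in(z0,z1)],float)/1000
a=np.arange(8)*np.pi/4+np.pi/8; r=30/np.cos(np.pi/8)
M={"stand":[box(-60,60,-40,60,0,20),box(-20,20,-15,15,0,145)],
 "eight_ring":[np.array([[r*np.cos(t),y,30+r*np.sin(t)] for t in a for y in(-18,18)])/1000],
 "square_ring":[box(-25,25,-14,14,0,50)],
 "cap":[box(-23,23,-26,26,0,46),box(-10,10,-41,-26,13,33)],
 "rod":[box(-6,6,-200,-15,124,136)]}
def cam(robot,n,pose=None):
    p=robot.camera_params(n); K=np.array(p["camera_matrix"])
    if n!="wrist": return K,np.array(p["rvec"],float).ravel(),np.array(p["tvec"],float).ravel()
    T=np.eye(4); T[:3,:3]=Ro.from_euler("xyz",pose[1]).as_matrix(); T[:3,3]=pose[0]
    W=np.linalg.inv(T@np.array(p["tool_from_camera"])); return K,cv2.Rodrigues(W[:3,:3])[0].ravel(),W[:3,3]
def hulls(name,q,c):
    R=Ro.from_euler("z",q[2]).as_matrix(); out=[]
    for P in M[name]:
        u=cv2.projectPoints(P@R.T+[q[0],q[1],0],c[1],c[2],c[0],None)[0]
        out.append(cv2.convexHull(u.astype(np.float32)))
    return out
def draw(name,q,c,S=8):
    m=np.zeros((480,640),np.uint8)
    for h in hulls(name,q,c): cv2.fillConvexPoly(m,np.round(h*16).astype(np.int32),255,cv2.LINE_AA,4)
    return m/255.
def mask(im,ext,pad=8,thr=None):
    u,v,w,h=ext; m=np.zeros((480,640),np.uint8)
    y0,y1=max(0,int(v-h/2-pad)),int(v+h/2+pad); x0,x1=max(0,int(u-w/2-pad)),int(u+w/2+pad)
    s=cv2.cvtColor(cv2.GaussianBlur(im,(3,3),0),cv2.COLOR_RGB2HSV)[y0:y1,x0:x1,1]
    t=cv2.threshold(s,0,255,cv2.THRESH_OTSU)[1] if thr is None else (s>thr).astype(np.uint8)*255
    n,l,st,_=cv2.connectedComponentsWithStats(t); t=(l==1+np.argmax(st[1:,4]))
    m[y0:y1,x0:x1]=t; 
    cs=cv2.findContours(m,cv2.RETR_EXTERNAL,cv2.CHAIN_APPROX_NONE)[0]; cv2.drawContours(m,cs,-1,1,-1)
    return m.astype(float)
def ray(px,c,z):
    R=cv2.Rodrigues(c[1])[0]; d=R.T@np.linalg.inv(c[0])@[px[0],px[1],1]; o=-R.T@c[2]
    return (o+d*(z-o[2])/d[2])
def fit(name,views,q0):
    def f(q): 
        e=0
        for m,c in views:
            d=draw(name,q,c); e+=1-np.minimum(d,m).sum()/np.maximum(d,m).sum()
        return e/len(views)
    best=None
    for y in q0[2] if np.ndim(q0[2]) else [q0[2]]:
        s=np.array([[q0[0],q0[1],y]]*4)+np.array([[0,0,0],[.012,0,0],[0,.012,0],[0,0,.15]])
        o=minimize(f,s[0],method="Nelder-Mead",options=dict(initial_simplex=s,xatol=2e-4,fatol=1e-4))
        if best is None or o.fun<best.fun: best=o
    return best.x,best.fun
E
cat > loc.py <<'E'
from bench import robot
from h import *
im={n:cv2.cvtColor(cv2.imread(f"pics/{n}0.png"),cv2.COLOR_BGR2RGB) for n in("top","scene")}
C={n:cam(robot,n) for n in im}
B={"stand":([149,197,129,86],[438,165,56,74]),"eight_ring":([458,230,29,31],[266,349,35,38]),
"square_ring":([329,248,22,33],[320,260,19,35]),"cap":([402,259,42,32],[281,298,32,38])}
vis={n:im[n][:,:,::-1].copy() for n in im}
for k,(t,s) in B.items():
    V=[(mask(im["top"],t),C["top"]),(mask(im["scene"],s),C["scene"])]
    p=ray([85+60-60 if 0 else t[0],t[1]],C["top"],.03)
    if k=="stand": p=ray([112,205],C["top"],.02)
    res=[]
    for v in (V,V[:1],V[1:]):
        q,e=fit(k,v,[p[0],p[1],[-.3,0,.3]]); res.append(q); print(k,np.round(q,4),round(e,3))
    for n in im:
        for kk in ([k,"rod"] if k=="stand" else [k]):
            for h in hulls(kk,res[0],C[n]): cv2.polylines(vis[n],[np.round(h*16).astype(np.int32)],True,(0,255,0),1,cv2.LINE_AA,4)
a=cv2.resize(vis["top"][130:330,70:520],(800,356)); b=cv2.resize(vis["scene"][110:390,190:500],(266,240))
o=np.zeros((596,800,3),np.uint8); o[:356]=a; o[356:,:266]=b
o[356:,280:520]=cv2.resize(vis["scene"][310:390,220:300],(240,240)); o[356:,540:780]=cv2.resize(vis["scene"][110:210,395:495],(240,240))
cv2.imwrite("pics/fit0.png",o)
E
python3 loc.py
```

```text
stand [0.568  0.3282 0.2603] 0.236
stand [0.5689 0.3265 0.2377] 0.182
stand [0.5668 0.3324 0.2814] 0.287
eight_ring [ 0.5104 -0.2966 -0.1524] 0.155
eight_ring [ 0.5096 -0.2968 -0.0928] 0.135
eight_ring [ 0.5084 -0.2951 -0.1838] 0.164
square_ring [ 0.4753 -0.0586 -0.3693] 0.162
square_ring [ 0.4758 -0.0588 -0.3244] 0.136
square_ring [ 0.4744 -0.0584 -0.5467] 0.153
cap [ 0.4611 -0.1881 -0.0941] 0.156
cap [ 0.4616 -0.1879 -0.092 ] 0.132
cap [ 0.459  -0.186  -0.0481] 0.176
```

View pics/fit0.png

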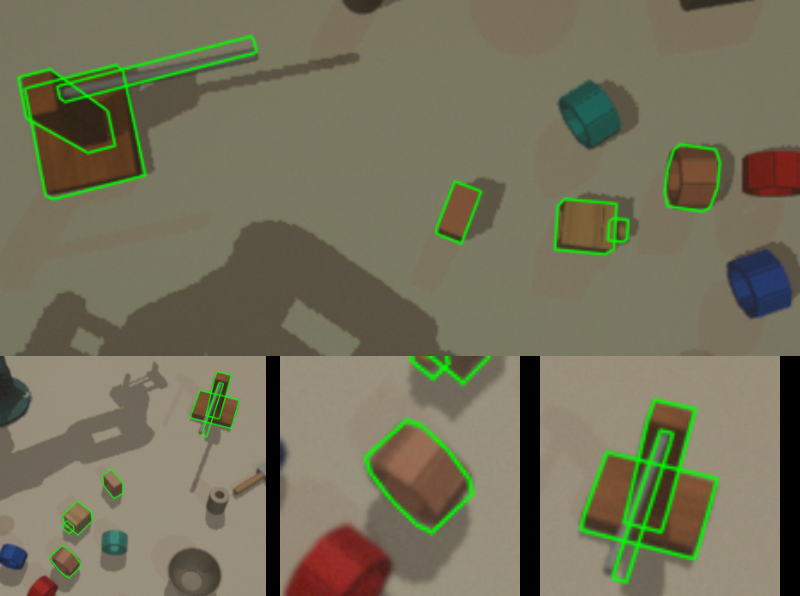

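The overlay shows the rings and cap fit well, but the stand's rod is rotated too far. I'll refit the stand from the rod's ends: top (105,182)→(213.5,160), scene (446,144)→(424,199).

```bash
cat > st.py <<'E'
from bench import robot
from h import *
from scipy.optimize import least_squares
O={"top":[(105,182),(213.5,160)],"scene":[(446,144),(424.2,199)]}
P=np.array([[0,-.015,.13],[0,-.2,.13]])
def res(q,ns):
    e=[]
    for n in ns:
        K,r,t=cam(robot,n); W=P@Ro.from_euler("z",q[2]).as_matrix().T+[q[0],q[1],0]
        e.append((cv2.projectPoints(W,r,t,K,None)[0][:,0]-O[n])*([1,1]))
    return np.ravel(e)
for ns in (["top","scene"],["top"],["scene"]):
    s=least_squares(res,[.568,.328,.2],args=(ns,)); print(ns,np.round(s.x,4),np.round(s.fun,1))
    t=P@Ro.from_euler("z",s.x[2]).as_matrix().T+[s.x[0],s.x[1],0]; print(np.round(t,4).tolist())
E
python3 st.py
```

```text
['top', 'scene'] [0.5688 0.3277 0.2092] [-0.7  0.4  0.5 -0.3  0.6 -0.8 -0.6  1.1]
[[0.5719, 0.3131, 0.13], [0.6103, 0.1321, 0.13]]
['top'] [0.5694 0.3277 0.2045] [-0.6  0.1  0.6 -0.1]
[[0.5724, 0.313, 0.13], [0.61, 0.1318, 0.13]]
['scene'] [0.5676 0.3281 0.2171] [ 0.3 -1.1 -0.3  0.9]
[[0.5708, 0.3135, 0.13], [0.6106, 0.1328, 0.13]]
```

Request:
servo_tool --pt "-0.4 -0.4 0 0 0 0 94" --pt "-0.8 -0.8 0 0 0 0 94" --pt "-0.98 -1 0 0 0 0 94" --pt "-0.98 -1 0 0 0 0 94"

```text
time: 0.83
tool_pos: [0.2731, 0.368, 0.2227]
ee_rot: [-3.141, 0.002, 2.721]
wrist_force: [0.4, 0.4, 0.6]
width: 0.0945
finger_force: 0.0
```

Request:
servo_tool --pt "-0.4 -0.4 0 0 0 0 94" --pt "-0.8 -0.8 0 0 0 0 94" --pt "-0.98 -1 0 0 0 0 94" --pt "-0.98 -1 0 0 0 0 94"

```text
time: 1.17
tool_pos: [0.3221, 0.2367, 0.2228]
ee_rot: [-3.141, 0.002, 2.72]
wrist_force: [0.6, -0.1, -0.4]
width: 0.0945
finger_force: 0.0
```

Request:
servo_tool --pt "-0.98 -1 0 0 0 0 94" --pt "-0.98 -1 0 0 0 0 94" --pt "-0.98 -1 0 0 0 0 94" --pt "-0.98 -1 0 0 0 0 94"

```text
time: 1.5
tool_pos: [0.3712, 0.1052, 0.2227]
ee_rot: [-3.14, 0.002, 2.719]
wrist_force: [0.1, 0.6, -0.4]
width: 0.0939
finger_force: 0.0
```

Request:
servo_tool --pt "-0.98 -1 0 0 0 0 94" --pt "-0.98 -1 0 0 0 0 94" --pt "-0.98 -1 0 0 0 0 94" --pt "-0.98 -1 0 0 0 0 94"

```text
time: 1.83
tool_pos: [0.4201, -0.0263, 0.2224]
ee_rot: [-3.14, 0.002, 2.719]
wrist_force: [-0.4, 0.5, -0.1]
width: 0.094
finger_force: 0.0
```

Request:
servo_tool --pt "-0.98 -1 0 0 0 0 94" --pt "-0.98 -1 0 0 0 0 94" --pt "-0.98 -1 0 0 0 0 94" --pt "-0.98 -1 0 0 0 0 94"

```text
time: 2.17
tool_pos: [0.469, -0.1576, 0.2219]
ee_rot: [-3.14, 0.001, 2.72]
wrist_force: [-0.1, -0.1, 0.0]
width: 0.0941
finger_force: 0.0
```

Request:
servo_tool --pt "-0.98 -1 0 0 0 0.07 94" --pt "-0.98 -1 0 0 0 0.15 94" --pt "-0.98 -1 0 0 0 0.23 94" --pt "-0.98 -1 0 0 0 0.31 94" --pt "-0.98 -1 0 0 0 0.39 94" --pt "-0.98 -1 0 0 0 0.47 94" --pt "-0.98 -1 0 0 0 0.55 94" --pt "-0.98 -1 0 0 0 0.63 94" --pt "-0.98 -1 0 0 0 0.71 94" --pt "-0.98 -1 0 0 0 0.78 94" --pt "-0.98 -1 0 0 0 0.81 94" --pt "-0.98 -1 0 0 0 0.81 94"

```text
time: 3.17
tool_pos: [0.5172, -0.2838, 0.2225]
ee_rot: [-3.142, -0.0, 1.451]
wrist_force: [0.0, -0.5, -1.2]
width: 0.094
finger_force: 0.0
```

```bash
cat > wr.py <<'E'
import sys
from bench import robot
from h import *
name,tag,x,y=sys.argv[1],sys.argv[2],float(sys.argv[3]),float(sys.argv[4])
o=robot.get_obs(); im=robot.snapshot("wrist"); cv2.imwrite(f"pics/{tag}.png",im[:,:,::-1])
c=cam(robot,"wrist",(o["tool_pos"],o["ee_rot"]))
pp=cv2.projectPoints(np.array([[x,y,.025]]),c[1],c[2],c[0],None)[0].ravel()
F=robot.find_in(name,"wrist"); F.sort(key=lambda d:np.hypot(*(np.array(d["extent"][:2])-pp)))
print("expected",np.round(pp),[(np.round(d["extent"]).tolist(),round(d["conf"],2)) for d in F])
e=F[0]["extent"]; m=mask(im,e)
q,f=fit(name,[(m,c)],[x,y,[-.35,-.1,.15]]); print("fit",np.round(q,4),"err",round(f,3))
v=im[:,:,::-1].copy()
for h in hulls(name,q,c): cv2.polylines(v,[np.round(h*16).astype(np.int32)],True,(0,255,0),1,cv2.LINE_AA,4)
u0,v0=int(max(0,min(440,e[0]-100))),int(max(0,min(330,e[1]-75)))
cv2.imwrite(f"pics/{tag}_c.png",cv2.resize(v[v0:v0+150,u0:u0+200],(800,600)))
print("pose",np.round(o["tool_pos"],4),np.round(o["ee_rot"],3))
E
python3 wr.py eight_ring w8 .51 -.297
```

```text
expected [323. 231.] [([338.0, 304.0, 43.0, 56.0], 0.79), ([253.0, 294.0, 35.0, 52.0], 0.76), ([379.0, 127.0, 70.0, 72.0], 0.89)]
fit [ 0.51  -0.297 -0.35 ] err 1.0
pose [ 0.5172 -0.2838  0.2225] [-3.142 -0.     1.451]
```

View pics/w8_c.png

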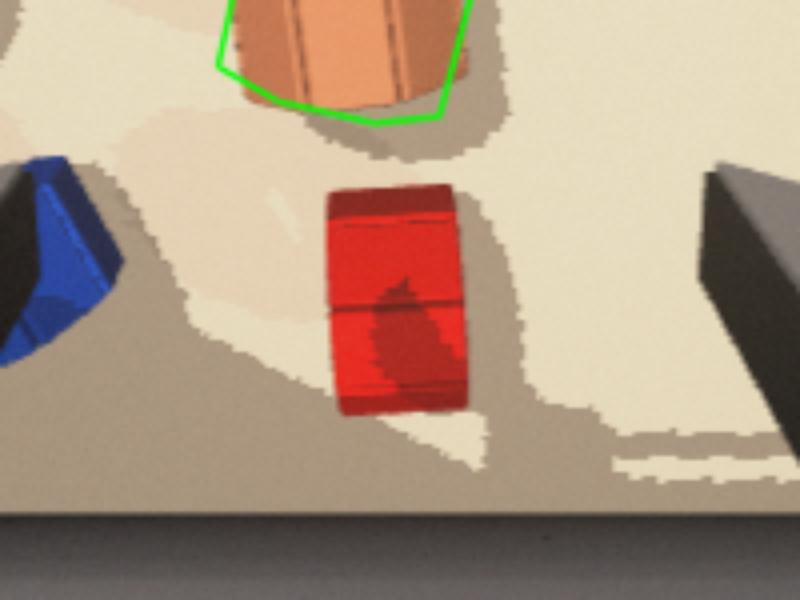

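The wrist view shows the red ring at (338,304) and the bisque eight_ring just above it at about (323,231). The finder skipped the bisque one, so I'll use its projected box instead.

```bash
python3 - <<'E'
s=open("wr.py").read()
s=s.replace('e=F[0]["extent"]; m=mask(im,e)','''hh=np.concatenate([h[:,0] for h in hulls(name,[x,y,-.12],c)]); lo,hi=hh.min(0),hh.max(0); e=[*((lo+hi)/2),*(hi-lo)]; m=mask(im,e,int(sys.argv[5]) if len(sys.argv)>5 else 8)''')
s=s.replace('im=robot.snapshot("wrist"); cv2','im=robot.snapshot("wrist") if "old" not in sys.argv else cv2.cvtColor(cv2.imread(f"pics/{tag}.png"),cv2.COLOR_BGR2RGB); cv2')
s=s.replace('F=robot.find_in(name,"wrist")','F=robot.find_in(name,"wrist") if "old" not in sys.argv else []')
open("wr.py","w").write(s)
E
python3 wr.py eight_ring w8 .51 -.297 6 old
```

```text
expected [323. 231.] []
fit [ 0.5113 -0.2964  0.048 ] err 0.079
pose [ 0.5172 -0.2839  0.2225] [-3.142 -0.     1.453]
```

View pics/w8_c.png

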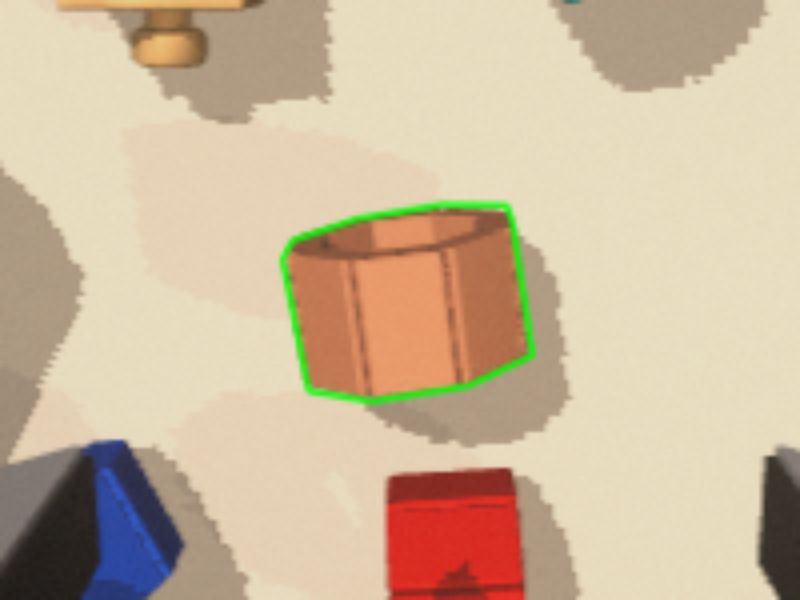

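The fit hugs the bisque eight_ring, so it is confirmed. Going down to grasp it.

Request:
servo_tool --pt "-0.13 -0.046 0 0 0 -0.07 94" --pt "-0.13 -0.046 0.3 0 0 -0.107 94" --pt "-0.13 -0.046 0.7 0 0 -0.107 94" --pt "-0.13 -0.046 1 0 0 -0.107 94" --pt "-0.13 -0.046 1 0 0 -0.107 94"

```text
time: 3.68
tool_pos: [0.507, -0.2937, 0.1143]
ee_rot: [-3.13, -0.009, 1.621]
wrist_force: [-0.6, 0.4, -0.6]
width: 0.094
finger_force: 0.0
```

Request:
servo_tool --pt "0 0 0.3 0 0 0 94" --pt "0 0 0.6 0 0 0 94" --pt "0 0 0.8 0 0 0 94" --pt "0 0 0.92 0 0 0 94" --pt "0 0 0.92 0 0 0 80" --pt "0 0 0.92 0 0 0 66" --pt "0 0 0.92 0 0 0 50" --pt "0 0 0.92 0 0 0 50" --pt "0 0 0.92 0 0 0 50" --pt "0 0 0.92 0 0 0 50" --pt "0 0 0.92 0 0 0 50" --pt "0 0 0.92 0 0 0 50"

```text
time: 4.68
tool_pos: [0.5116, -0.2973, 0.0322]
ee_rot: [3.14, 0.002, 1.62]
wrist_force: [-1.3, -0.2, 6.3]
width: 0.0597
finger_force: 29.8
```

Request:
servo_tool --pt "0 0 -0.2 0 0 0 50" --pt "0 0 -0.5 0 0 0 50" --pt "0 0 -0.8 0 0 0 50" --pt "0 0 -1 0 0 0 50" --pt "0 0 -1 0 0 0 50"

```text
time: 5.1
tool_pos: [0.5136, -0.2982, 0.1361]
ee_rot: [3.133, 0.006, 1.62]
wrist_force: [0.5, 0.1, -1.6]
width: 0.0601
finger_force: 29.8
```

Request:
servo_tool --pt "0.2 0.05 -0.3 0 0 0 50" --pt "0.5 0.15 -0.3 0 0 0 50" --pt "0.8 0.25 -0.3 0 0 0 50" --pt "0.96 0.314 -0.3 0 0 0 50"

```text
time: 5.43
tool_pos: [0.5377, -0.1961, 0.1588]
ee_rot: [-3.14, -0.003, 1.621]
wrist_force: [-0.7, 0.3, -0.5]
width: 0.0599
finger_force: 29.8
```

Request:
servo_tool --pt "0.35 0.1 0 0 0 0 50" --pt "0.7 0.2 0 0 0 0 50" --pt "0.96 0.314 0 0 0 0 50"

```text
time: 5.68
tool_pos: [0.5634, -0.099, 0.158]
ee_rot: [-3.138, -0.002, 1.62]
wrist_force: [0.1, 0.1, -1.1]
width: 0.0601
finger_force: 29.8
```

Request:
servo_tool --pt "0.35 0.1 0 0 0 0 50" --pt "0.7 0.2 0 0 0 0 50" --pt "0.96 0.314 0 0 0 0 50"

```text
time: 5.93
tool_pos: [0.59, -0.0014, 0.1579]
ee_rot: [-3.138, -0.002, 1.621]
wrist_force: [0.3, -0.7, -1.3]
width: 0.0601
finger_force: 29.8
```

Request:
servo_tool --pt "0.3 0.1 0 0 0 -0.05 50" --pt "0.6 0.2 0 0 0 -0.1 50" --pt "0.85 0.314 0 0 0 -0.1 50" --pt "0.93 0.314 0 0 0 -0.1 50" --pt "0.93 0.314 0 0 0 -0.1 50" --pt "0.93 0.314 0 0 0 -0.1 50" --pt "0.93 0.314 0 0 0 -0.1 50"

```text
time: 6.52
tool_pos: [0.6173, 0.0888, 0.1594]
ee_rot: [-3.14, 0.0, 1.775]
wrist_force: [0.1, -0.1, -2.0]
width: 0.06
finger_force: 29.8
```

```bash
cat > go.py <<'E'
# world target (stand-local y, ring lateral, TCP z, phi) -> shift/turn numbers
import sys
from bench import robot
from h import *
o=robot.get_obs(); R=Ro.from_euler("xyz",o["ee_rot"]); p=o["tool_pos"]
def rel(t,phi):
    d=R.inv().apply(np.array(t)-p)/.1; w=(R.inv()*Ro.from_euler("xyz",[np.pi,0,phi])).as_rotvec()/(np.pi/2)
    return np.round(d,3),np.round(w,3)
S=np.array([.5688,.3277]); Y=.207
def loc(y,z,x=0): return [S[0]+x*np.cos(Y)-y*np.sin(Y),S[1]+x*np.sin(Y)+y*np.cos(Y),z]
if __name__=="__main__":
    d=p[:2]-S; print("t",round(o["time"],2),"tcp",np.round(p,4),"local xy",np.round([d@[np.cos(Y),np.sin(Y)],d@[-np.sin(Y),np.cos(Y)]],4),"rpy",np.round(o["ee_rot"],3),"w",round(o["width"],4))
    for a in sys.argv[1:]:
        v=[float(s) for s in a.split(",")]; print(a,*(rel(loc(v[1],v[2]),Y+np.pi/2) if v[0]==0 else rel(v[1:4],v[4])))
E
python3 go.py 0,-.24,.132 0,-.061,.132
```

```text
t 6.52 tcp [0.6173 0.0888 0.1594] local xy [-0.0016 -0.2438] rpy [-3.14   0.     1.775] w 0.06
0,-.24,.132 [0.038 0.017 0.274] [-0.001  0.    -0.002]
0,-.061,.132 [1.828 0.012 0.274] [-0.001  0.    -0.002]
```

Request:
servo_tool --pt "0 0.016 0.14 0 0 0 50" --pt "0 0.016 0.275 0 0 0 50" --pt "0 0.016 0.275 0 0 0 50" --pt "0.1 0.016 0.275 0 0 0 50" --pt "0.25 0.016 0.275 0 0 0 50" --pt "0.4 0.016 0.275 0 0 0 50" --pt "0.55 0.015 0.275 0 0 0 50" --pt "0.55 0.015 0.275 0 0 0 50"

```text
time: 7.18
tool_pos: [0.6075, 0.1483, 0.134]
ee_rot: [3.14, -0.002, 1.781]
wrist_force: [0.2, -0.5, -1.3]
width: 0.0596
finger_force: 29.8
```

```bash
python3 go.py 0,-.061,.132; python3 - <<'E'
from bench import robot
import cv2
s=robot.snapshot("scene")[:,:,::-1]; t=robot.snapshot("top")[:,:,::-1]
a=cv2.resize(s[110:260,370:520],(400,400)); b=cv2.resize(t[110:260,80:230],(400,400))
cv2.imwrite("pics/ins8.png",cv2.hconcat([a,b]))
E
```

```text
t 7.18 tcp [0.6075 0.1483 0.134 ] local xy [ 0.001  -0.1835] rpy [ 3.140e+00 -2.000e-03  1.781e+00] w 0.0596
0,-.061,.132 [ 1.225 -0.006  0.022] [ 0.001 -0.001  0.002]
```

View pics/ins8.png

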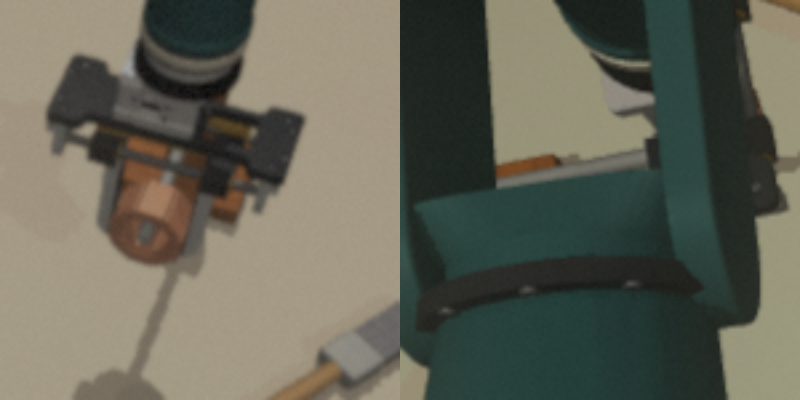

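The rod's tip shows centred in the ring's hole (scene, left half, about (147,232) in the crop). Sliding in.

Request:
servo_tool --pt "0.1 0 0.02 0 0 0 50" --pt "0.3 0 0.02 0 0 0 50" --pt "0.5 0 0.02 0 0 0 50" --pt "0.7 0 0.02 0 0 0 50" --pt "0.9 0 0.02 0 0 0 50" --pt "1 0 0.02 0 0 0 50"

```text
time: 7.78
tool_pos: [0.587, 0.2443, 0.1308]
ee_rot: [-3.141, -0.001, 1.778]
wrist_force: [0.2, -0.7, -1.2]
width: 0.0602
finger_force: 29.8
```

Request:
servo_tool --pt "0.1 0 0 0 0 0 50" --pt "0.22 0 0 0 0 0 50" --pt "0.22 0 0 0 0 0 50" --pt "0.22 0 0.06 0 0 0 50" --pt "0.22 0 0.12 0 0 0 50" --pt "0.22 0 0.13 0 0 0 50" --pt "0.22 0 0.13 0 0 0 50"

```text
time: 8.37
tool_pos: [0.5836, 0.263, 0.118]
ee_rot: [3.141, -0.0, 1.776]
wrist_force: [-0.0, 1.3, 0.4]
width: 0.06
finger_force: 29.8
```

```bash
python3 go.py 0,-.061,.132; python3 -c "
from bench import robot
print(robot.get_obs()['wrist_force'])"
```

```text
t 8.37 tcp [0.5836 0.263  0.118 ] local xy [ 0.0012 -0.0664] rpy [ 3.141 -0.     1.776] w 0.06
0,-.061,.132 [ 0.054 -0.012 -0.14 ] [ 0.    -0.    -0.001]
[-0.02594245  1.33741196  0.4443405 ]
```

Request:
servo_tool --pt "0 0 0 0 0 0 64" --pt "0 0 0 0 0 0 70" --pt "0 0 0 0 0 0 80" --pt "0 0 0 0 0 0 94" --pt "0 0 0 0 0 0 94" --pt "0 0 0 0 0 0 94" --pt "0 0 -0.2 0 0 0 94" --pt "0 0 -0.5 0 0 0 94" --pt "0 0 -0.8 0 0 0 94" --pt "0 0 -1 0 0 0 94" --pt "0 0 -1 0 0 0 94"

```text
time: 9.28
tool_pos: [0.5855, 0.2645, 0.2248]
ee_rot: [3.13, -0.002, 1.777]
wrist_force: [-0.6, 0.4, 1.5]
width: 0.094
finger_force: 0.0
```

Request:
servo_tool --pt "-0.3 -0.2 0 0 0 0 94" --pt "-0.6 -0.4 0 0 0 0 94" --pt "-0.9 -0.57 0 0 0 0 94" --pt "-0.98 -0.57 0 0 0 0 94"

```text
time: 9.62
tool_pos: [0.5453, 0.1523, 0.2168]
ee_rot: [-3.138, 0.002, 1.774]
wrist_force: [1.4, 0.6, 0.4]
width: 0.0943
finger_force: 0.0
```

Request:
servo_tool --pt "-0.3 -0.2 0 0 0 0 94" --pt "-0.6 -0.4 0 0 0 0 94" --pt "-0.9 -0.57 0 0 0 0 94" --pt "-0.98 -0.57 0 0 0 0 94"

```text
time: 9.95
tool_pos: [0.51, 0.0451, 0.2172]
ee_rot: [-3.139, 0.001, 1.773]
wrist_force: [0.0, -0.0, 0.5]
width: 0.0941
finger_force: 0.0
```

Request:
servo_tool --pt "-0.3 -0.2 0 0 0 0.06 94" --pt "-0.6 -0.4 0 0 0 0.13 94" --pt "-0.9 -0.57 0 0 0 0.2 94" --pt "-0.98 -0.57 0 0 0 0.27 94" --pt "-0.98 -0.57 0 0 0 0.34 94" --pt "-0.98 -0.57 0 0 0 0.34 94" --pt "-0.98 -0.57 0 0 0 0.34 94" --pt "-0.98 -0.57 0 0 0 0.34 94" --pt "-0.98 -0.57 0 0 0 0.34 94"

```text
time: 10.7
tool_pos: [0.4761, -0.0585, 0.2176]
ee_rot: [-3.141, -0.0, 1.245]
wrist_force: [-0.2, -0.9, -0.0]
width: 0.094
finger_force: 0.0
```

```bash
python3 wr.py square_ring wsq .4756 -.0587 8; python3 - <<'E'
from bench import robot
import cv2
s=robot.snapshot("scene")[:,:,::-1]
a=cv2.resize(s[110:260,370:520],(400,400)); b=cv2.resize(cv2.imread("pics/wsq_c.png"),(400,400))
cv2.imwrite("pics/chk1.png",cv2.hconcat([a,b]))
E
```

```text
expected [328. 220.] [([328.0, 221.0, 56.0, 36.0], 0.65)]
fit [ 0.4758 -0.0583 -0.3404] err 0.089
pose [ 0.4761 -0.0585  0.2176] [-3.141 -0.     1.245]
```

View pics/chk1.png

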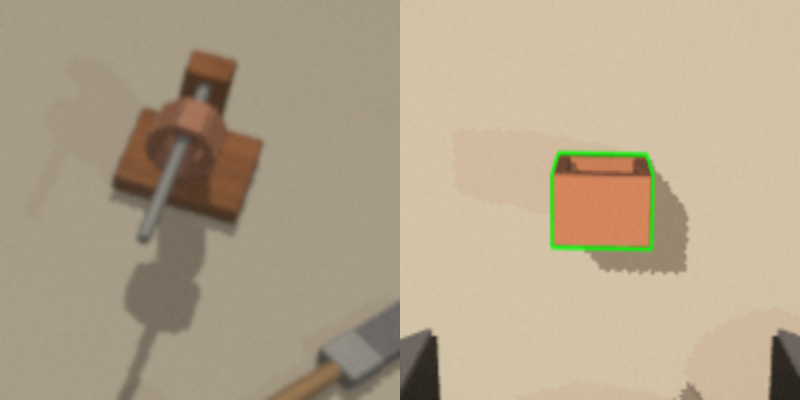

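The eight_ring hangs on the rod's inner part (left half, (188,140) in the crop). The square ring's fit is exact, so I'll grasp it.

Request:
servo_tool --pt "0 0 0.3 0 0 0.01 94" --pt "0 0 0.65 0 0 0.01 94" --pt "0 0 1 0 0 0.01 94" --pt "0 0 1 0 0 0.01 94"

```text
time: 11.18
tool_pos: [0.4705, -0.0576, 0.1101]
ee_rot: [-3.126, 0.002, 1.228]
wrist_force: [-1.4, 1.0, -0.7]
width: 0.094
finger_force: 0.0
```

Request:
servo_tool --pt "0 0 0.3 0 0 0 94" --pt "0 0 0.6 0 0 0 94" --pt "0 0 0.8 0 0 0 94" --pt "0 0 0.91 0 0 0 94" --pt "0 0 0.91 0 0 0 80" --pt "0 0 0.91 0 0 0 60" --pt "0 0 0.91 0 0 0 40" --pt "0 0 0.91 0 0 0 40" --pt "0 0 0.91 0 0 0 40" --pt "0 0 0.91 0 0 0 40" --pt "0 0 0.91 0 0 0 40" --pt "0 0 0.91 0 0 0 40"

```text
time: 12.18
tool_pos: [0.4761, -0.0591, 0.0276]
ee_rot: [3.141, -0.0, 1.227]
wrist_force: [-0.3, 0.1, 2.6]
width: 0.0496
finger_force: 30.0
```

```bash
python3 go.py 0,-.245,.16
```

```text
t 12.18 tcp [ 0.4761 -0.0591  0.0276] local xy [-0.1702 -0.3595] rpy [ 3.141 -0.     1.227] w 0.0496
0,-.245,.16 [ 1.867  0.851 -1.323] [ 0.    -0.    -0.351]
```

Request:
servo_tool --pt "0 0 -0.2 0 0 0 40" --pt "0 0 -0.5 0 0 0 40" --pt "0 0 -0.8 0 0 0 40" --pt "0 0 -1 0 0 0 40" --pt "0 0 -1 0 0 0 40"

```text
time: 12.6
tool_pos: [0.479, -0.0599, 0.1322]
ee_rot: [3.131, -0.001, 1.227]
wrist_force: [0.4, -0.6, 0.8]
width: 0.0497
finger_force: 30.0
```

Request:
servo_tool --pt "0.2 0.1 -0.32 0 0 0 40" --pt "0.5 0.25 -0.32 0 0 0 40" --pt "0.8 0.4 -0.32 0 0 0 40" --pt "0.93 0.425 -0.32 0 0 0 40"

```text
time: 12.93
tool_pos: [0.549, 0.0162, 0.1574]
ee_rot: [-3.141, -0.001, 1.228]
wrist_force: [-0.9, 0.3, -1.3]
width: 0.0497
finger_force: 30.0
```

Request:
servo_tool --pt "0.3 0.1 0 0 0 -0.07 40" --pt "0.6 0.25 0 0 0 -0.14 40" --pt "0.85 0.4 0 0 0 -0.21 40" --pt "0.93 0.425 0 0 0 -0.28 40" --pt "0.93 0.425 0 0 0 -0.35 40" --pt "0.93 0.425 0 0 0 -0.35 40" --pt "0.93 0.425 0 0 0 -0.35 40" --pt "0.93 0.425 0 0 0 -0.35 40"

```text
time: 13.6
tool_pos: [0.6179, 0.0869, 0.158]
ee_rot: [-3.14, -0.0, 1.774]
wrist_force: [0.1, -0.4, -0.6]
width: 0.0498
finger_force: 30.0
```

```bash
python3 go.py 0,-.245,.132 0,-.12,.132
```

```text
t 13.6 tcp [0.6179 0.0869 0.158 ] local xy [-0.0014 -0.2458] rpy [-3.14  -0.     1.774] w 0.0498
0,-.245,.132 [0.008 0.014 0.26 ] [-0.001 -0.    -0.003]
0,-.12,.132 [1.258 0.009 0.26 ] [-0.001 -0.    -0.003]
```

Request:
servo_tool --pt "0 0.013 0.13 0 0 0 40" --pt "0 0.013 0.255 0 0 0 40" --pt "0 0.013 0.255 0 0 0 40" --pt "0.1 0.013 0.255 0 0 0 40" --pt "0.25 0.013 0.255 0 0 0 40" --pt "0.4 0.013 0.255 0 0 0 40" --pt "0.55 0.012 0.255 0 0 0 40" --pt "0.7 0.012 0.255 0 0 0 40" --pt "0.85 0.012 0.255 0 0 0 40" --pt "1 0.011 0.255 0 0 0 40" --pt "1 0.011 0.255 0 0 0 40"

```text
time: 14.52
tool_pos: [0.5984, 0.1892, 0.1337]
ee_rot: [3.141, -0.002, 1.781]
wrist_force: [0.4, 0.5, -0.6]
width: 0.0496
finger_force: 30.0
```

Request:
servo_tool --pt "0.1 0 0 0 0 0 40" --pt "0.2 0 0 0 0 0 40" --pt "0.28 0 0 0 0 0 40" --pt "0.28 0 0 0 0 0 40" --pt "0.28 0 0.05 0 0 0 40" --pt "0.28 0 0.1 0 0 0 40" --pt "0.28 0 0.1 0 0 0 40" --pt "0.28 0 0.1 0 0 0 40"

```text
time: 15.18
tool_pos: [0.5933, 0.2122, 0.1225]
ee_rot: [-3.14, 0.0, 1.776]
wrist_force: [0.8, 0.5, -1.3]
width: 0.05
finger_force: 30.0
```

```bash
python3 go.py 0,-.118,.122
```

```text
t 15.18 tcp [0.5933 0.2122 0.1225] local xy [ 0.0002 -0.1181] rpy [-3.14   0.     1.776] w 0.05
0,-.118,.122 [ 0.001 -0.002  0.005] [-0.001  0.    -0.001]
```

Request:
servo_tool --pt "0 0 0 0 0 0 53" --pt "0 0 0 0 0 0 60" --pt "0 0 0 0 0 0 80" --pt "0 0 0 0 0 0 94" --pt "0 0 0 0 0 0 94" --pt "0 0 0 0 0 0 94" --pt "0 0 -0.2 0 0 0 94" --pt "0 0 -0.5 0 0 0 94" --pt "0 0 -0.8 0 0 0 94" --pt "0 0 -1 0 0 0 94" --pt "0 0 -1 0 0 0 94"

```text
time: 16.1
tool_pos: [0.5958, 0.2135, 0.2303]
ee_rot: [3.13, -0.001, 1.777]
wrist_force: [-0.3, -0.5, 1.5]
width: 0.0937
finger_force: 0.0
```

Request:
servo_tool --pt "-0.3 -0.2 0 0 0 0 94" --pt "-0.6 -0.4 0 0 0 0 94" --pt "-0.9 -0.53 0 0 0 0 94" --pt "-0.91 -0.53 0 0 0 0 94"

```text
time: 16.43
tool_pos: [0.5589, 0.1084, 0.2225]
ee_rot: [-3.139, 0.003, 1.772]
wrist_force: [0.6, 1.2, 0.6]
width: 0.0938
finger_force: 0.0
```

Request:
servo_tool --pt "-0.3 -0.2 0 0 0 0 94" --pt "-0.6 -0.4 0 0 0 0 94" --pt "-0.9 -0.53 0 0 0 0 94" --pt "-0.91 -0.53 0 0 0 0 94"

```text
time: 16.77
tool_pos: [0.5258, 0.0091, 0.2225]
ee_rot: [-3.14, 0.002, 1.771]
wrist_force: [-0.3, 0.1, 0.5]
width: 0.0941
finger_force: 0.0
```

Request:
servo_tool --pt "-0.3 -0.2 0 0 0 0 94" --pt "-0.6 -0.4 0 0 0 0 94" --pt "-0.9 -0.53 0 0 0 0 94" --pt "-0.91 -0.53 0 0 0 0 94"

```text
time: 17.1
tool_pos: [0.4928, -0.0904, 0.2225]
ee_rot: [-3.14, 0.001, 1.772]
wrist_force: [0.2, -0.7, -0.4]
width: 0.0939
finger_force: 0.0
```

Request:
servo_tool --pt "-0.3 -0.2 0 0 0 0.06 94" --pt "-0.6 -0.4 0 0 0 0.13 94" --pt "-0.9 -0.53 0 0 0 0.19 94" --pt "-0.91 -0.53 0 0 0 0.19 94" --pt "-0.91 -0.53 0 0 0 0.19 94" --pt "-0.91 -0.53 0 0 0 0.19 94" --pt "-0.91 -0.53 0 0 0 0.19 94" --pt "-0.91 -0.53 0 0 0 0.19 94"

```text
time: 17.77
tool_pos: [0.461, -0.1853, 0.2233]
ee_rot: [3.142, -0.001, 1.481]
wrist_force: [0.2, 0.1, 0.7]
width: 0.0942
finger_force: 0.0
```

```bash
python3 wr.py cap wcap .4613 -.188 8; python3 - <<'E'
from bench import robot
import cv2
s=robot.snapshot("scene")[:,:,::-1]
a=cv2.resize(s[110:260,370:520],(400,400)); b=cv2.resize(cv2.imread("pics/wcap_c.png"),(400,400))
cv2.imwrite("pics/chk2.png",cv2.hconcat([a,b]))
E
```

```text
expected [328. 221.] [([327.0, 226.0, 48.0, 67.0], 0.79)]
fit [ 0.4615 -0.1879 -0.1162] err 0.079
pose [ 0.461  -0.1853  0.2233] [ 3.142e+00 -1.000e-03  1.481e+00]
```

View pics/chk2.png

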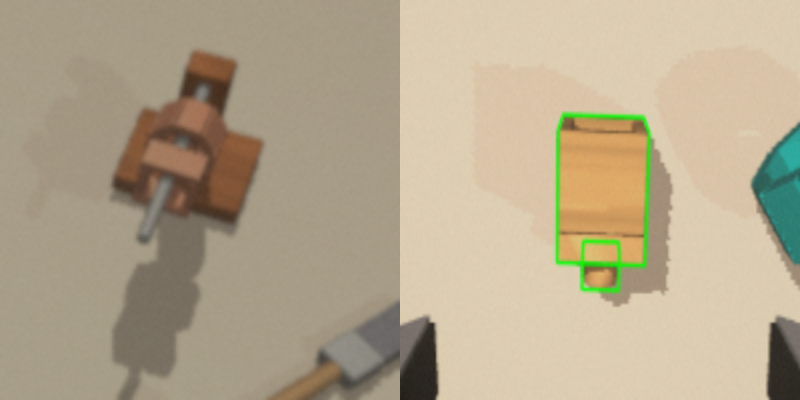

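The square ring hangs outside the eight_ring (left half), and the cap's fit is good (right half). The turquoise ring is to the right, so I'll go down with the fingers narrower.

Request:
servo_tool --pt "-0.026 0.007 0.3 0 0 0.017 74" --pt "-0.026 0.007 0.65 0 0 0.017 74" --pt "-0.026 0.007 1 0 0 0.017 74" --pt "-0.026 0.007 1 0 0 0.017 74" --pt "-0.026 0.007 1 0 0 0.017 74"

```text
time: 18.33
tool_pos: [0.4596, -0.1883, 0.1218]
ee_rot: [-3.137, -0.002, 1.452]
wrist_force: [0.2, -0.2, 0.5]
width: 0.0742
finger_force: 0.0
```

Request:
servo_tool --pt "0 0 0.3 0 0 0 74" --pt "0 0 0.6 0 0 0 74" --pt "0 0 0.8 0 0 0 74" --pt "0 0 0.97 0 0 0 74" --pt "0 0 0.97 0 0 0 70" --pt "0 0 0.97 0 0 0 55" --pt "0 0 0.97 0 0 0 36" --pt "0 0 0.97 0 0 0 36" --pt "0 0 0.97 0 0 0 36" --pt "0 0 0.97 0 0 0 36" --pt "0 0 0.97 0 0 0 36" --pt "0 0 0.97 0 0 0 36"

```text
time: 19.33
tool_pos: [0.4622, -0.1902, 0.0286]
ee_rot: [3.138, 0.001, 1.451]
wrist_force: [-0.4, -0.4, 6.1]
width: 0.0462
finger_force: 30.0
```

```bash
python3 go.py 0,-.255,.16
```

```text
t 19.33 tcp [ 0.4622 -0.1902  0.0286] local xy [-0.2108 -0.4849] rpy [3.138e+00 1.000e-03 1.451e+00] w 0.0462
0,-.255,.16 [ 2.852  1.264 -1.314] [ 0.002  0.001 -0.208]
```

Request:
servo_tool --pt "0 0 -0.2 0 0 0 36" --pt "0 0 -0.5 0 0 0 36" --pt "0 0 -0.8 0 0 0 36" --pt "0 0 -1 0 0 0 36" --pt "0 0 -1 0 0 0 36"

```text
time: 19.75
tool_pos: [0.4638, -0.191, 0.1322]
ee_rot: [3.131, 0.004, 1.451]
wrist_force: [-0.2, 0.0, -0.4]
width: 0.0459
finger_force: 30.0
```

Request:
servo_tool --pt "0.2 0.1 -0.35 0 0 0 36" --pt "0.5 0.25 -0.35 0 0 0 36" --pt "0.8 0.4 -0.35 0 0 0 36" --pt "0.95 0.42 -0.35 0 0 0 36"

```text
time: 20.08
tool_pos: [0.5154, -0.0976, 0.1606]
ee_rot: [3.141, -0.002, 1.453]
wrist_force: [-0.1, -0.4, -0.5]
width: 0.0457
finger_force: 30.0
```

Request:
servo_tool --pt "0.3 0.15 0 0 0 0 36" --pt "0.65 0.3 0 0 0 0 36" --pt "0.95 0.42 0 0 0 0 36"

```text
time: 20.33
tool_pos: [0.567, -0.009, 0.1596]
ee_rot: [-3.139, -0.001, 1.451]
wrist_force: [0.4, -0.1, -0.0]
width: 0.046
finger_force: 30.0
```

Request:
servo_tool --pt "0.3 0.1 0 0 0 -0.07 36" --pt "0.6 0.25 0 0 0 -0.14 36" --pt "0.85 0.4 0 0 0 -0.21 36" --pt "0.95 0.42 0 0 0 -0.21 36" --pt "0.95 0.42 0 0 0 -0.21 36" --pt "0.95 0.42 0 0 0 -0.21 36" --pt "0.95 0.42 0 0 0 -0.21 36" --pt "0.95 0.42 0 0 0 -0.21 36"

```text
time: 21.0
tool_pos: [0.6193, 0.077, 0.1614]
ee_rot: [-3.141, 0.0, 1.779]
wrist_force: [0.1, -0.7, -0.7]
width: 0.046
finger_force: 30.0
```

```bash
python3 go.py 0,-.255,.1356 0,-.188,.1356
```

```text
t 21.0 tcp [0.6193 0.077  0.1614] local xy [-0.0021 -0.2557] rpy [-3.141  0.     1.779] w 0.046
0,-.255,.1356 [0.008 0.021 0.258] [-0.     0.     0.001]
0,-.188,.1356 [0.678 0.022 0.258] [-0.     0.     0.001]
```

Request:
servo_tool --pt "0 0.021 0.13 0 0 0 36" --pt "0 0.021 0.26 0 0 0 36" --pt "0 0.021 0.26 0 0 0 36" --pt "0 0.021 0.26 0 0 0 36" --pt "0.1 0.021 0.26 0 0 0 36" --pt "0.2 0.021 0.26 0 0 0 36" --pt "0.3 0.021 0.26 0 0 0 36" --pt "0.4 0.021 0.26 0 0 0 36" --pt "0.5 0.021 0.26 0 0 0 36" --pt "0.58 0.021 0.3 0 0 0 36" --pt "0.58 0.021 0.33 0 0 0 36" --pt "0.58 0.021 0.33 0 0 0 36"

```text
time: 22.0
tool_pos: [0.6091, 0.1363, 0.1273]
ee_rot: [-3.14, 0.0, 1.783]
wrist_force: [-0.9, -0.7, -0.8]
width: 0.0455
finger_force: 30.0
```

```bash
python3 go.py 0,-.188,.1266; python3 - <<'E'
from bench import robot
import cv2
s=robot.snapshot("scene")[:,:,::-1]
cv2.imwrite("pics/capin.png",cv2.resize(s[130:250,380:500],(600,600)))
E
```

```text
t 22.0 tcp [0.6091 0.1363 0.1273] local xy [ 1.000e-04 -1.956e-01] rpy [-3.14   0.     1.783] w 0.0455
0,-.188,.1266 [ 0.076 -0.001  0.007] [-0.001  0.     0.003]
```

View pics/capin.png

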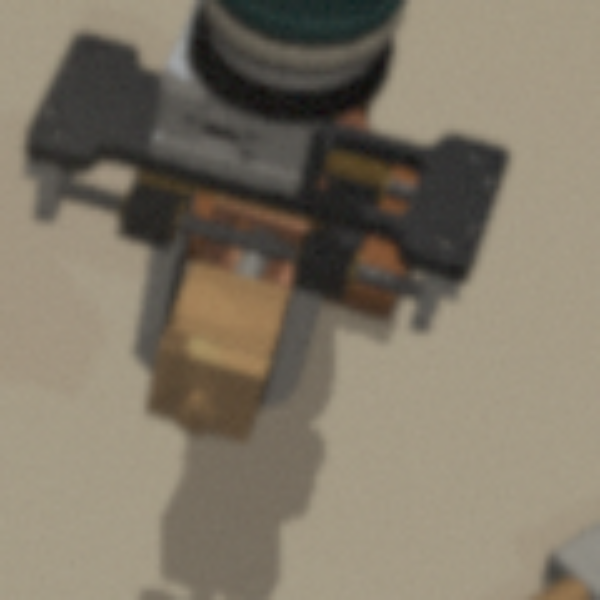

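The cap is on the rod: the rod enters the mouth at (250,262), with the square ring behind it. Pushing gently to the stop.

Request:
servo_tool --pt "0.02 0 0 0 0 0 36" --pt "0.04 0 0 0 0 0 36" --pt "0.055 0 0 0 0 0 36" --pt "0.065 0 0 0 0 0 36" --pt "0.065 0 0 0 0 0 36"

```text
time: 22.47
tool_pos: [0.6086, 0.1421, 0.1286]
ee_rot: [3.141, -0.0, 1.781]
wrist_force: [-0.5, 1.0, 0.6]
width: 0.0459
finger_force: 30.0
```

Request:
servo_tool --pt "0.01 0 0 0 0 0 36" --pt "0.02 0 0 0 0 0 36" --pt "0.02 0 0 0 0 0 36"

```text
time: 22.72
tool_pos: [0.6081, 0.1441, 0.1285]
ee_rot: [3.141, -0.0, 1.781]
wrist_force: [0.0, -0.4, -1.2]
width: 0.0458
finger_force: 30.0
```

Request:
servo_tool --pt "0.01 0 0 0 0 0 36" --pt "0.015 0 0 0 0 0 36" --pt "0.015 0 0 0 0 0 36"

```text
time: 22.97
tool_pos: [0.6081, 0.1442, 0.1285]
ee_rot: [3.142, 0.002, 1.781]
wrist_force: [0.4, -3.8, -0.3]
width: 0.0457
finger_force: 30.0
```

Request:
servo_tool --pt "0.01 0 0 0 0 0 36" --pt "0.02 0 0 0 0 0 36" --pt "0.02 0 0.01 0 0 0 36" --pt "0.02 0 0.02 0 0 0 36" --pt "0.02 0 0.025 0 0 0 36" --pt "0.02 0 0.025 0 0 0 36"

```text
time: 23.47
tool_pos: [0.6084, 0.1444, 0.1276]
ee_rot: [3.14, 0.006, 1.779]
wrist_force: [-0.8, -8.2, 3.2]
width: 0.0458
finger_force: 30.0
```

At the stop (8 N axial, no further travel). Releasing and lifting away.

Request:
servo_tool --pt "0 0 0.005 0 0 0 49" --pt "0 0 0.005 0 0 0 54" --pt "0 0 0.005 0 0 0 65" --pt "0 0 0.005 0 0 0 80" --pt "0 0 0.005 0 0 0 80" --pt "0 0 0 0 0 0 80" --pt "0 0 -0.2 0 0 0 80" --pt "0 0 -0.5 0 0 0 80" --pt "0 0 -0.8 0 0 0 80" --pt "0 0 -1 0 0 0 80" --pt "0 0 -1 0 0 0 80"

```text
time: 24.38
tool_pos: [0.6096, 0.148, 0.2327]
ee_rot: [3.13, 0.0, 1.782]
wrist_force: [0.7, -0.2, 1.0]
width: 0.0802
finger_force: 0.0
```

Request:
servo_tool --pt "-0.3 -0.3 0 0 0 0 80" --pt "-0.6 -0.6 0 0 0 0 80" --pt "-1 -1 0 0 0 0 80" --pt "-1 -1 0 0 0 0 80" --pt "-1 -1 0 0 0 0 80"

```text
time: 24.8
tool_pos: [0.5284, 0.0262, 0.2251]
ee_rot: [-3.14, 0.0, 1.777]
wrist_force: [0.3, 0.9, 1.0]
width: 0.0798
finger_force: 0.0
```

```bash
python3 - <<'E'
from bench import robot
from h import *
v=[]
q=[.5688,.3277,.207]
for n,(y0,x0) in {"scene":(120,385),"top":(125,95)}.items():
    s=robot.snapshot(n)[:,:,::-1].copy(); c=cam(robot,n)
    R=Ro.from_euler("z",q[2]).as_matrix()
    P=(box(-23,23,-26,26,-23,23)+[0,-.186,.12])@R.T+[q[0],q[1],0]
    h=cv2.convexHull(cv2.projectPoints(P,c[1],c[2],c[0],None)[0].astype(np.float32))
    k=s[y0:y0+130,x0:x0+130]; k=cv2.resize(k,(400,400),interpolation=cv2.INTER_CUBIC)
    cv2.polylines(k,[np.round((h-[x0,y0])*400/130).astype(np.int32)],True,(0,255,0),1); v.append(k)
cv2.imwrite("pics/end.png",cv2.hconcat(v)); print(robot.get_obs()["time"])
E
```

```text
24.9
```

View pics/end.png

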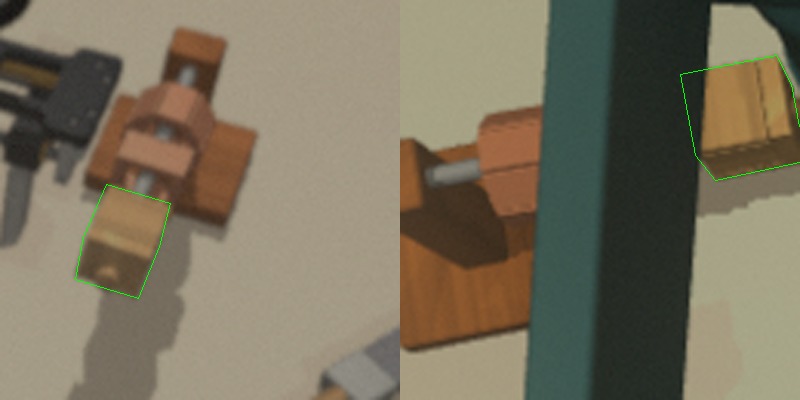

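The final picture shows the cap filling the predicted fully-home outline (scene crop, (125,240)). The eight_ring is inner, the square ring outer, both hang free, and the gripper is clear. Handing in.

```bash
python3 -c "
from bench import robot
print(robot.close_job())"
```

```text
the job is handed in; nothing more can be done
None
```

The job is handed in at about 25 s of the 66 s allowed: the eight-sided ring hangs nearest the post, the square ring outside it, and the end cap was pushed to its stop on the rod; the judge's verdict was not shown.

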